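Nip a freshly cased book in the bench nipping press

ROBOT

A 6-joint arm with a two-finger parallel gripper is mounted at the origin on the work surface. World frame = base frame: x ahead of the robot, y to its left, z up, the work surface at z = 0. Lengths are in m, angles in rad, forces in N, time in s.
With the tool pointing down it reaches from about 0.3 to 0.85 m from the base axis. Payload 5.4 kg.
Tool frame: the origin (TCP) lies at the very end of the fingers, on their centre line; the grasp point (between the pads) lies 19 mm behind it; z points along the fingers, y is the line along which they close (so a half turn about z gives the same grasp; the last joint's range is limited). The gripper opens to 85 mm and grips with 20 to 120 N. Pads are 22 mm wide; open, the fingers measure 114 mm over their backs; the gripper's body (76 mm by 85 mm) begins 54 mm behind the grasp point. The pads swing forward as they close: fully open they stand 13 mm farther back than shut.
Start: joints at [0.998, 0.158, 1.597, -0, 1.386, -0.21], TCP at [0.204, 0.538, 0.231] pointing down, gripper open.
Joint ranges: [-2.91, 2.91], [-0.94, 2.29], [0.18, 2.7], [-1.29, 4.43], [0.17, 2.64], [-3, 3]. Speed limits (rad/s): [2.57, 2.57, 3.14, 3.14, 3.14, 3.14].

INTERFACE

Orientations are given as a unit quaternion [x, y, z, w].
In Python, from cell import robot, jaws, cams, finish_job gives the robot as it stands. Calls block until the motion is done:
- robot.movep(position, orientation): joint-space move of the TCP to a pose.
- robot.movel(position, orientation=None, rate=0.15): straight line of the TCP; orientation=None keeps the orientation; rate is the mean speed in m/s.
- robot.move_j(angles): joint-space move.
- jaws.grip(opening, f_grip=None): finger opening in m; f_grip is the grip in N (None keeps the last); returns when the fingers have stopped.
- robot.hold(seconds).
- robot.ik(position, orientation): joint angles nearest the present ones, or None.
- robot.get_obs(): the state.
- cams.read_camera(name): name is "scene" or "top"; returns a dict with "pixels" (420x560x3 uint8, blue, green, red), "camera_matrix" (3x3 intrinsics, pixels), "k1" (the pictures are not rectified: a ray, as slopes to the right and down, at radius r is drawn at 1 + k1 r^2 times it, then the intrinsics apply), "xyz" and "orientation" of the camera in the world. Camera axes: x right, y up, looking along -z (the intrinsics and any distortion apply to the point x, -y, -z); pixel columns grow to the right and rows downward; lengths in m; the calibration is good to about 2 mm. A picture is of the moment at which its call begins. There is no depth.
A pose or a line that the arm cannot do raises robot.MotionError and nothing moves.
- finish_job(): hands the job in; it is judged then, once.
The state is a dict: "time": time; "joint_positions": joint angles; "qvel": joint speeds; "joint_torque": joint torques, N m; "eef_pos": TCP position; "eef_rot": TCP orientation; "force": force on the tool from outside, world axes, zero at the start; "torque": the same for the moment, N m; "width": finger opening in m; "grasp_force": force on a finger pad.
Only numpy, scipy, OpenCV 4.12 (cv2) and the standard library are available. Lean on these libraries where they do the work, as an engineer would, in place of code of your own. Each camera call takes 0.05 s, during which the arm holds its last target. There are 200 camera calls.

TASK

The red book is sticking out of the front of the small green nipping press. Slide it straight in until it lies square and centred under the screw, then take hold of the crank by its loose wooden sleeve and, without letting go of the sleeve, wind the platen down clockwise onto the book until the book is firmly nipped: the crank should push back about 4 N harder at the sleeve than it did running free, and never as much as 6 N harder. Then let go, leave the press nipped, and leave everything else on the desk where it is.

Things in the scene. Friction and masses are not known exactly. Their poses are not given: they have to be found in the camera images.
- press: Small green cast-iron nipping press, fixed. Origin: centre of its footprint on the desk, under the screw axis; x from its open front to its back, z up. Base plate 260 mm (x) by 240 mm (y), top 22 mm above the desk. Legs 26 mm wide, 45 mm deep at y = +-100 mm (168 mm clear between their feet, 174 mm above) carry a crown 178 mm high that holds the upright screw.
- platen: Steel pressing plate hanging level under the crown between the legs, 130 mm (x) by 165 mm (y), 14 mm thick; it does not turn. Origin: centre of its underside, on the screw axis, 82 mm above the desk at crank reading 0. Pressing the book, it adds 1 N of push-back at the sleeve for every 21 N on the book; feel it while turning slowly, as a stopped crank hides part of it in the friction of the screw.
- crank (a joint): Screw angle, rad; starts in -1.2..1.2. At 0 the crank arm points along the press's +x; it grows clockwise seen from above: the sleeve axis is at 80 mm x (cos q, -sin q) in the press's x, y. Clockwise lowers screw, crank, sleeve and platen together, 24 mm a turn (3.82 mm/rad). Running free it takes about 6.6 N along the circle at the sleeve, and it stays where it is left, also under load.
- sleeve: Loose grip sleeve of the crank: pale wood, upright, 24 mm in diameter, 60 mm tall, spinning freely on its pin 80 mm from the screw axis. Origin: centre of its lower end, 242 mm above the desk at crank reading 0. The crank arm runs just under it to the hub on the screw axis (21 mm radius, nut top 18 mm above the sleeve's lower end); nothing else is near.
- sleeve_mid (a point): Centre of the sleeve, on its axis at half height (30 mm above its lower end): the point to grip.
- book: Red hardback lying flat on the base plate, partly under the platen, its near end out at the front. 170 mm long (x) by 115 mm wide (y), 0.5 to 1.1 kg. Origin: centre of its underside; x points into the press. Swollen by fresh paste, its thickness differs each time, 26 to 40 mm; under the platen it gives about 1 mm per 30 N. Centred, its near end stands 20 mm out of the platen's front edge.
- king: dark wooden chess king, 34 mm wide, 94 mm tall; bystander, origin at the centre of its underside.
- bishop: pale wooden chess bishop, 34 mm wide, 68 mm tall; bystander, origin at the centre of its underside.
- pawn: pale wooden pawn, 30 mm wide, 48 mm tall; bystander, origin at the centre of its underside.
- glue_jar: white screw-top jar of paste, 64 mm wide, 85 mm tall; bystander, origin at the centre of its underside.
- glue_brush: paste brush with wooden handle, 200 mm long, lying flat along its x axis; bystander, origin at the centre of its underside.
- mug: blue mug, 80 mm wide, 80 mm tall, handle on its +y side; bystander, origin at the centre of its underside.
- finished_book: blue hardback book lying flat, 170 x 120 x 24 mm; bystander, origin at the centre of its underside.
There are look-alikes about, which are no part of the job. Leave any black or turquoise look-alike of the book alone.

How it is judged:
On the way, in this order (a step that is already met when the one before it is completed fails the run):
1. the book lies square and centred under the raised platen (within 15 mm of the screw axis and 0.12 rad), not yet pressed (horizontal distance between book and press below 0.015 m and angle between the x axis of book and the x axis of press, either way round below 0.12 rad and contact force between platen and book below 0.5 N), for 0.2 s.
2. the platen has been wound down onto the book with the sleeve in the fingers (horizontal distance between book and press below 0.015 m and angle between the x axis of book and the x axis of press, either way round below 0.12 rad and contact force between platen and book above 25 N and contact force between the fingers and sleeve above 0.5 N), for 0.1 s.
At the end, for the whole second after the job is handed in: The book lies under the platen with its centre within 15 mm of the screw axis and square to the press within 0.12 rad, pressed by the platen with 45 to 140 N (about 2 to 6.5 N more at the sleeve than running free), the crank is still and let go (horizontal distance between book and press below 0.015 m and angle between the x axis of book and the x axis of press, either way round below 0.12 rad and contact force between platen and book between 45 and 140 N and linear speed of book below 0.01 m/s and velocity of joint crank between -0.05 and 0.05 rad/s); the robot touches nothing.
It fails at once if the book is crushed: the platen presses it with more than 180 N (8.6 N at the sleeve above running free) (contact force between platen and book above 180 N).
It fails at once if the sleeve is let go part-way down: the crank stands past 2.2 rad, the book is not yet pressed, and no finger is on the sleeve (value of joint crank above 2.2 rad and contact force between platen and book below 15 N and contact force between the fingers and sleeve below 0.02 N).
It fails at once if a bystander is moved by more than 20 mm (distance of any of king, bishop, pawn, glue_jar, glue_brush, mug, finished_book from where it was at the start of the episode above 0.02 m).
It also fails if it takes over 72 s, if anything falls off the work surface, if the arm or the gripper's body presses on something with over 40 N, if the wrist force passes 120 N, or if a joint passes its speed limit or range.

## Working session

There is one attempt and no reset: what is moved stays moved. The work goes in short steps, each a Python script; the robot and the scene stay as the last script left them, time stands still between calls to the robot, and variables do not carry over. Pictures are saved under pics/ and viewed, at most 10 in all, crops included, and the job is handed in when it is done.

```bash
mkdir -p pics; ls; cat > h.py <<'E'
import numpy as np, cv2
from scipy.spatial.transform import Rotation as R
from cell import robot, jaws, cams, finish_job
def snap(n,f):
    c=cams.read_camera(n); cv2.imwrite(f,c["pixels"]); return c
def ray(c,px):
    K=np.array(c["camera_matrix"]); D=np.array([c["k1"],0,0,0],float)
    p=cv2.undistortPoints(np.array(px,float).reshape(-1,1,2),K,D).reshape(-1,2)
    d=np.c_[p[:,0],-p[:,1],-np.ones(len(p))]
    return np.array(c["xyz"]),R.from_quat(c["orientation"]).apply(d)
def onplane(c,px,z):
    o,d=ray(c,px); return o+d*((z-o[2])/d[:,2])[:,None]
def proj(c,P):
    K=np.array(c["camera_matrix"]); D=np.array([c["k1"],0,0,0],float)
    q=R.from_quat(c["orientation"]).inv().apply(np.atleast_2d(P)-np.array(c["xyz"]))*[1,-1,-1]
    return cv2.projectPoints(q,np.zeros(3),np.zeros(3),K,D)[0].reshape(-1,2)
E
python3 - <<'E'
from h import *
for n in("scene","top"):
    c=snap(n,f"pics/{n}0.png"); print(n,c["xyz"],c["orientation"],c["camera_matrix"],c["k1"])
print(robot.get_obs())
E
```

```text
pics
scene [ 1.66227303 -0.18886394  1.1144233 ] [0.33579102 0.26830517 0.58098609 0.69116705] [[440.26602918   0.         277.8003916 ]
 [  0.         440.26602918 206.95766086]
 [  0.           0.           1.        ]] -0.13411835743438136
top [0.28102201 0.02176651 1.71471701] [-0.05508508  0.04849964  0.71351332 -0.69678702] [[411.36630046   0.         285.02666861]
 [  0.         411.36630046 206.08749277]
 [  0.           0.           1.        ]] -0.06732759630514355
{'time': 0.1, 'joint_positions': array([ 9.97948973e-01,  1.58998852e-01,  1.59813665e+00, -1.05648273e-05,
        1.38621642e+00, -2.10116770e-01]), 'qvel': array([-3.68444601e-04, -1.00268080e-03, -4.59861653e-03,  1.31527337e-03,
        1.02961204e-03, -4.93384052e-05]), 'joint_torque': array([-6.21833969e-04, -3.96985424e+01, -3.32339931e+01, -1.82754848e-04,
        4.04896913e-03,  2.49726691e-05]), 'eef_pos': array([0.20374812, 0.53709277, 0.23039297]), 'eef_rot': array([ 1.80371612e-01,  9.83598143e-01, -8.15068263e-04, -3.30833999e-04]), 'force': array([ 0.73775833, -0.38092284,  0.63330783]), 'torque': array([-0.03080121,  0.02370687, -0.04356048]), 'grasp_force': 0.0, 'width': 0.08540404402193867}
```

View pics/scene0.png

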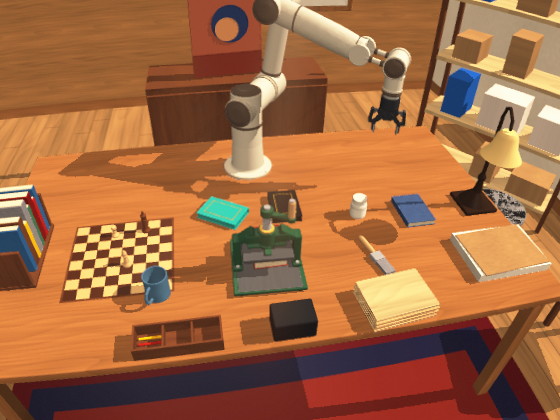

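View pics/top0.png

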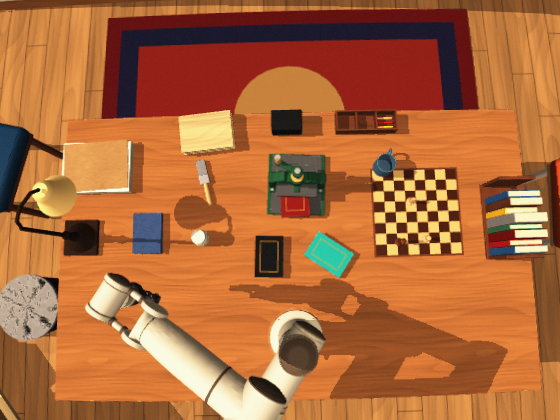

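The scene view shows the press at about (268,255), its sleeve at (292,209), a turquoise book at (222,212) and a black book at (285,205). In the top view the press is at (297,185), a red book sticks out toward the robot at (295,207), and the sleeve is at about (277,158).

Book candidates in the top view are red (295,207), black (268,257) and turquoise (330,255). The red one fits, because it is partly under the platen. I'll confirm that in a crop.

```bash
python3 - <<'E'
from h import *
a=cv2.imread("pics/top0.png")[135:235,240:360]; a=cv2.resize(a,None,fx=6,fy=6,interpolation=cv2.INTER_CUBIC)
cv2.imwrite("pics/crop_top.png",a)
c=cams.read_camera("top"); p=c["pixels"]
hsv=cv2.cvtColor(p,cv2.COLOR_BGR2HSV)
g=cv2.inRange(hsv,(50,60,15),(85,255,160)); g[:140]=0;g[230:]=0;g[:,:250]=0;g[:,345:]=0
r=cv2.inRange(hsv,(0,170,60),(6,255,255))|cv2.inRange(hsv,(172,150,60),(180,255,255)); r[:185]=0;r[225:]=0;r[:,:270]=0;r[:,325:]=0
for n,m,z in(("green",g,.022),("red",r,.055)):
    pts=cv2.findNonZero(m); rect=cv2.minAreaRect(pts); b=cv2.boxPoints(rect)
    print(n,rect,"\n",b,"\n",onplane(c,b,z).round(4))
# 10-pixel scale world
E
```

```text
green ((296.00909423828125, 184.1377410888672), (55.907527923583984, 59.106529235839844), 1.432096242904663) 
 [[267.32547 212.98315]
 [268.80264 153.89508]
 [324.69272 155.29233]
 [323.21555 214.3804 ]] 
 [[ 0.5041  0.1088  0.022 ]
 [ 0.7568  0.0984  0.022 ]
 [ 0.7447 -0.1384  0.022 ]
 [ 0.4926 -0.1228  0.022 ]]
red ((295.0, 206.5), (21.0, 28.0), 90.0) 
 [[281. 196.]
 [309. 196.]
 [309. 217.]
 [281. 217.]] 
 [[ 0.5684  0.05    0.055 ]
 [ 0.5656 -0.0646  0.055 ]
 [ 0.4791 -0.0619  0.055 ]
 [ 0.4819  0.0518  0.055 ]]
```

View pics/crop_top.png

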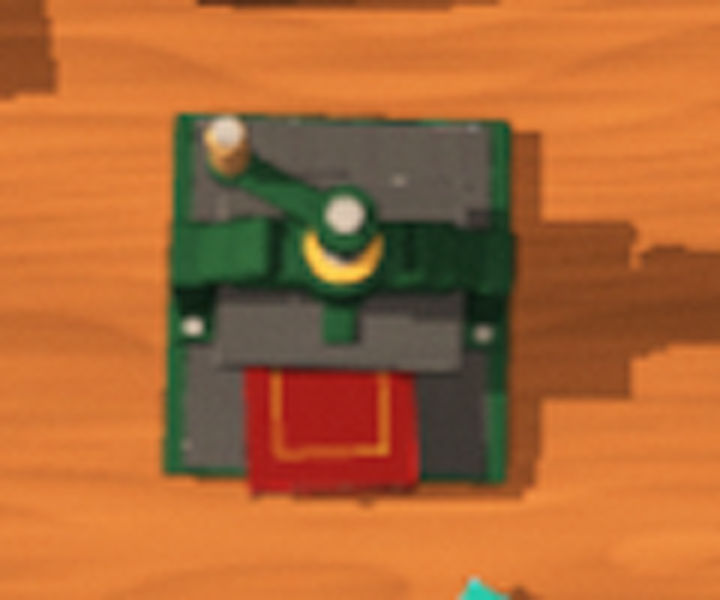

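The crop confirms it: the red book lies partly under the platen, with its near edge at crop y≈488. The base corners are clear, the nut top is at (345,215) and the sleeve top at (227,130).

```bash
python3 - <<'E'
from h import *
c=cams.read_camera("top")
P=lambda *l:np.array([[240+(u+.5)/6-.5,135+(v+.5)/6-.5] for u,v in l])
b=onplane(c,P((177,114),(511,122),(505,482),(164,473)),.022)[:,:2]
# base in press frame: TL(+x,+y) TR(+x,-y) BR(-x,-y) BL(-x,+y)
m=np.array([[.13,.12],[.13,-.12],[-.13,-.12],[-.13,.12]])
cen=b.mean(0); H=m.T@(b-cen); yaw=np.arctan2(H[0,1]-H[1,0],H[0,0]+H[1,1])
print("base",b.round(4),"cen",cen.round(4),"yaw",yaw.round(4), np.linalg.norm(b[0]-b[3]),np.linalg.norm(b[0]-b[1]))
Rm=np.array([[np.cos(yaw),-np.sin(yaw)],[np.sin(yaw),np.cos(yaw)]])
tol=lambda w:(w[:,:2]-cen)@Rm
nut=onplane(c,P((345,215)),.262); print("nut world",nut.round(4),"local",tol(nut).round(4))
s=onplane(c,P((227,130)),.304); l=tol(s); print("sleeve",s.round(4),l.round(4),"q",np.arctan2(-l[0,1],l[0,0]), np.linalg.norm(l))
dl=tol(s)-tol(nut);print("q rel nut",np.arctan2(-dl[0,1],dl[0,0]),np.linalg.norm(dl))
for t in(.026,.04):
  bk=onplane(c,P((251,492),(418,484),(413,372),(245,368)),.022+t); print(t,tol(bk).round(4).tolist())
# scene view cross-check of the nut, sleeve by projection
cs=cams.read_camera("scene")
a=cs["pixels"][190:300,220:320]; cv2.imwrite("pics/crop_scene.png",cv2.resize(a,None,fx=5.4,fy=5.4,interpolation=cv2.INTER_CUBIC))
E
```

```text
base [[ 0.7582  0.0972]
 [ 0.7463 -0.1387]
 [ 0.4903 -0.1249]
 [ 0.5023  0.1106]] cen [ 0.6243 -0.014 ] yaw -0.0519 0.25623131136892613 0.23623607857519893
nut world [[ 0.625  -0.0137  0.262 ]] local [[0.0008 0.0003]]
sleeve [[0.6682 0.0554 0.304 ]] [[0.0403 0.0715]] q -1.058009559418266 0.08205167506691544
q rel nut -1.0644926294944534 0.08143652627493014
0.026 [[-0.143, 0.0568], [-0.1344, -0.0565], [-0.0572, -0.0515], [-0.0576, 0.0635]]
0.04 [[-0.1447, 0.0565], [-0.1361, -0.0559], [-0.0596, -0.051], [-0.06, 0.0632]]
```

View pics/crop_scene.png

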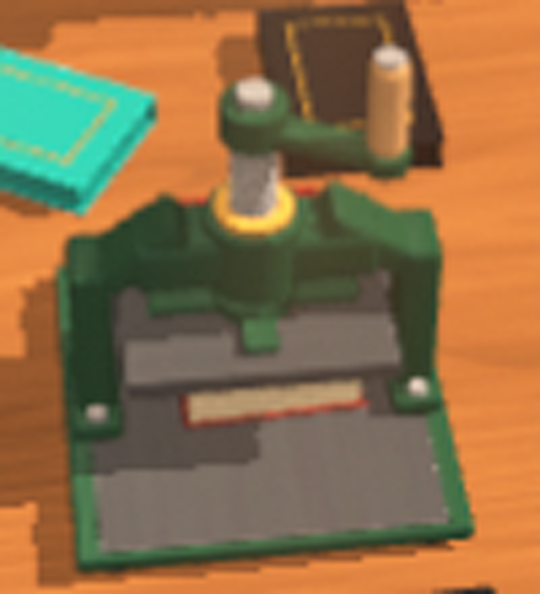

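The press is at about (0.6245, -0.0138) with yaw -0.052, and the crank reads about -1.06. The book's centre sits 54 mm short of the screw axis and is turned about +0.077 rad. I'll push it in with both fingertips, with the gripper tilted clear of the platen.

```bash
cat >> h.py <<'E'
C=np.array([.6246,-.0138]); YAW=-.052
px=np.array([np.cos(YAW),np.sin(YAW),0]); py=np.array([-np.sin(YAW),np.cos(YAW),0]); Z=np.array([0,0,1.])
def W(x,y,z): return np.r_[C,0]+px*x+py*y+Z*z
def ori(tilt=0,spin=0):
    a,b=np.cos(spin)*px+np.sin(spin)*py, -np.sin(spin)*px+np.cos(spin)*py
    z=-np.cos(tilt)*Z+np.sin(tilt)*a
    return R.from_matrix(np.c_[np.cross(b,z),b,z]).as_quat()
def loc(p): d=np.r_[p[:2],0]-np.r_[C,0]; return np.array([d@px,d@py,p[2]])
E
python3 - <<'E'
from h import *
o=ori(np.radians(20))
print([robot.ik(W(x,.003,.036),o) is not None for x in(-.175,-.099)], dir(robot))
jaws.grip(.05)
robot.movep(W(-.19,.003,.22),o)
robot.movel(W(-.175,.003,.036),rate=.2)
f0=robot.get_obs()["force"]
for x in np.r_[-.16:-.0985:.01,-.099]:
    robot.movel(W(x,.003,.036),rate=.05); s=robot.get_obs(); print(round(x,3),(s["force"]-f0).round(1),loc(s["eef_pos"]).round(4))
robot.movel(W(-.13,.003,.036),rate=.15)
robot.movel(W(-.19,.003,.2),rate=.3)
c=snap("top","pics/top1.png"); print(robot.get_obs()["time"])
a=c["pixels"][135:235,240:360]; cv2.imwrite("pics/crop_top1.png",cv2.resize(a,None,fx=6,fy=6,interpolation=cv2.INTER_CUBIC))
E
```

```text
[True, True] ['MotionError', '__class__', '__delattr__', '__dict__', '__dir__', '__doc__', '__eq__', '__format__', '__ge__', '__getattribute__', '__getstate__', '__gt__', '__hash__', '__init__', '__init_subclass__', '__le__', '__lt__', '__module__', '__ne__', '__new__', '__reduce__', '__reduce_ex__', '__repr__', '__setattr__', '__sizeof__', '__str__', '__subclasshook__', '__weakref__', 'get_obs', 'hold', 'ik', 'move_j', 'movel', 'movep']
-0.16 [-0.5  0.2  0.6] [-0.1596  0.003   0.0362]
-0.15 [-0.7  1.5  0.5] [-0.1497  0.003   0.036 ]
-0.14 [-1.9  1.   0.7] [-0.1403  0.0032  0.0356]
-0.13 [-1.1  1.1 -0.5] [-0.1301  0.003   0.0359]
-0.12 [-1.3 -1.2  0.1] [-0.1197  0.0029  0.0362]
-0.11 [-0.5  0.4 -0.1] [-0.1097  0.0029  0.0362]
-0.1 [-2.2  0.4  1.3] [-0.0998  0.0029  0.0361]
-0.099 [-5.5  0.7  4.1] [-0.0995  0.003   0.0359]
7.8
```

View pics/crop_top1.png

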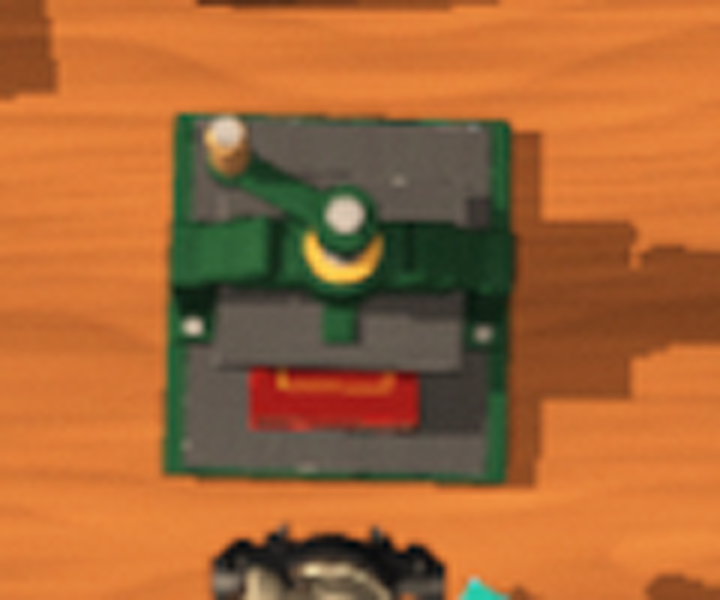

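The book went in. Its near edge is now at crop row ~430 and looks square. I'll measure how far off it is.

```bash
python3 - <<'E'
from h import *
c=cams.read_camera("top")
p=c["pixels"]; hsv=cv2.cvtColor(p,cv2.COLOR_BGR2HSV)
big=cv2.resize(hsv[135:235,240:360],None,fx=6,fy=6,interpolation=cv2.INTER_LINEAR)
m=(cv2.inRange(big,(0,150,60),(7,255,255))|cv2.inRange(big,(172,150,60),(180,255,255))); m[:340]=0; m[460:]=0
m=cv2.morphologyEx(m,cv2.MORPH_OPEN,np.ones((9,9)))
xs=np.nonzero(m.any(0))[0]; print("cols",xs.min(),xs.max())
u=np.arange(xs.min()+12,xs.max()-12); v=np.array([np.nonzero(m[:,i])[0].max() for i in u])
P=np.c_[240+(u+.5)/6-.5,135+(v+1)/6-.5]
L=np.array([loc(q) for q in onplane(c,P,.024)]); k=np.polyfit(L[:,1],L[:,0],1)
print("near edge x",np.polyval(k,0),"angle",-k[0]);
e=onplane(c,np.array([[240+xs.min()/6-.5,204],[240+xs.max()/6-.3,204]]),.05); print([loc(q).round(4) for q in e], "v",np.median(v))
E
```

```text
cols 249 418
near edge x -0.09394917304914017 angle 0.03108474549591702
[array([-0.0917,  0.0599,  0.05  ]), array([-0.0886, -0.0562,  0.05  ])] v 427.0
```

```bash
cat >> h.py <<'E'
def sl(q,dz=0,r=.08,c=(0,0)): return W(r*np.cos(q)+c[0],-r*np.sin(q)+c[1],.272-.00382*q-.019+dz)
def frc(s,q):
    F=s["force"]; t=-np.sin(q)*px-np.cos(q)*py; n=np.cos(q)*px-np.sin(q)*py
    return np.array([-F@t,F@n,F[2]])   # push-back along circle, radial (outward on tool), up
E
python3 - <<'E'
from h import *
o=ori(np.radians(20))
robot.movep(W(-.13,.003,.08),o); robot.movel(W(-.13,.003,.036),rate=.2)
robot.movel(W(-.094,.003,.036),rate=.05); print(loc(robot.get_obs()["eef_pos"]))
robot.movel(W(-.13,.003,.036),rate=.15); robot.movel(W(-.19,.003,.2),rate=.3)
robot.hold(.3); print("force free tilt",robot.get_obs()["force"])
o=ori(); q=-1.062
robot.movel(W(-.15,.003,.37),o,rate=.3)
jaws.grip(.06); robot.movep(sl(q,.11),o)
robot.hold(.3); fs=robot.get_obs(); print("free",fs["force"].round(2),loc(fs["eef_pos"]).round(4))
c=snap("top","pics/top2.png"); cs=snap("scene","pics/scene2.png")
for n,k in(("top",c),("scene",cs)):
    u,v=proj(k,sl(q,.05))[0].astype(int); print(n,u,v)
    cv2.imwrite(f"pics/crop_{n}2.png",cv2.resize(k["pixels"][v-50:v+50,u-60:u+60],None,fx=5,fy=5,interpolation=cv2.INTER_CUBIC))
print(robot.get_obs()["time"])
E
python3 -c "
import cv2,numpy as np;cv2.imwrite('pics/pair.png',cv2.resize(np.hstack([cv2.imread('pics/crop_%s2.png'%n) for n in('top','scene')]),(800,334)))"
```

```text
[-0.09437275  0.00322917  0.03546327]
force free tilt [0.54972113 0.32045191 0.41614746]
free [0.77 1.04 0.2 ] [0.0385 0.0694 0.3681]
top 277 156
scene 292 201
13.325
```

View pics/pair.png

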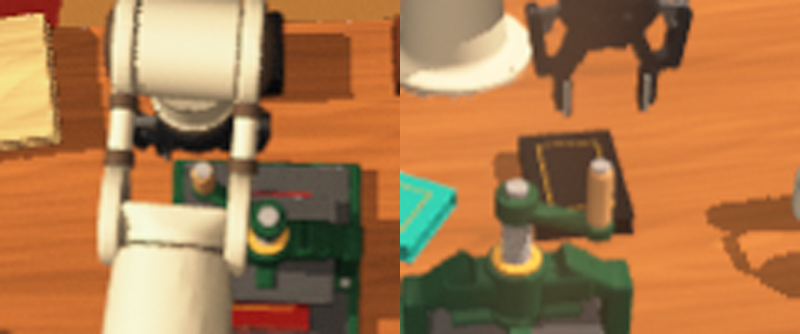

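The gripper is straddling the sleeve: in the scene crop the sleeve (600,190) lies below and between the fingers. I'll descend, grip and try a first arc.

```bash
python3 - <<'E'
from h import *
q=-1.062
robot.movel(sl(q),rate=.2); s0=robot.get_obs(); print("down",s0["force"].round(1))
jaws.grip(.0,60); s=robot.get_obs(); print("grip",s["width"],s["grasp_force"],s["force"].round(1),loc(s["eef_pos"]).round(4))
off=np.zeros(2); log=[]
for i in range(10):
    q+=.1; robot.movel(sl(q,c=off),rate=.05); s=robot.get_obs(); l=loc(s["eef_pos"]); log.append(l)
    print(round(q,3),frc(s,q).round(1),"act q,r",np.arctan2(-l[1],l[0]).round(3),np.hypot(l[0],l[1]).round(4),round(s["time"],2),round(s["width"],4))
E
```

```text
down [0.2 0.5 0.2]
grip 0.022966636681040438 58.576133251190186 [-1.   0.2  5.8] [0.0398 0.0699 0.259 ]
-0.962 [ 2.2 -0.2  6.1] act q,r -0.961 0.0807 14.76 0.0228
-0.862 [2.8 1.  6.3] act q,r -0.863 0.081 15.07 0.0227
-0.762 [2.2 2.8 5.5] act q,r -0.765 0.0813 15.38 0.0229
-0.662 [3.1 2.7 5.8] act q,r -0.668 0.0816 15.68 0.0231
-0.562 [4.  4.4 5.9] act q,r -0.57 0.0819 15.99 0.0228
-0.462 [3.3 5.6 3.9] act q,r -0.472 0.0821 16.3 0.0226
-0.362 [3.  7.6 4. ] act q,r -0.374 0.0824 16.61 0.0224
-0.262 [3.3 7.6 2.9] act q,r -0.275 0.0826 16.92 0.0228
-0.162 [2.9 8.2 3.1] act q,r -0.176 0.0828 17.23 0.0227
-0.062 [ 4.5 10.6  3.1] act q,r -0.076 0.083 17.53 0.0225
```

The grip is good (22.8 mm). The radial force shows my centre is about 3 mm off, so I'll fit the centre from the travelled points and keep winding.

```bash
cat >> h.py <<'E'
import json
from scipy.optimize import least_squares
def fitc(L):
    L=np.array(L)[:,:2]; return least_squares(lambda c:np.hypot(*(L-c).T)-.08,[0,0]).x
def wind(L,q,q1,step,rate,off,log,stop=lambda log:False):
    while q<q1-1e-6:
        q=min(q+step,q1); robot.movel(sl(q,c=off),rate=rate); s=robot.get_obs(); l=loc(s["eef_pos"]); L.append(l.tolist())
        qa=np.arctan2(-(l[1]-off[1]),l[0]-off[0]); qa+=2*np.pi*np.round((q-qa)/2/np.pi)
        log.append([q,qa,*frc(s,q),s["time"],s["width"],s["grasp_force"]])
        if s["grasp_force"]<15 or stop(log): break
    return q
def save(L,q,off,log): json.dump([L,q,list(off),log],open("st.json","w"))
E
python3 - <<'E'
from h import *
a=[(-.961,.0807),(-.863,.081),(-.765,.0813),(-.668,.0816),(-.57,.0819),(-.472,.0821),(-.374,.0824),(-.275,.0826),(-.176,.0828),(-.076,.083)]
L=[[r*np.cos(q),-r*np.sin(q),0] for q,r in a]; q=-.062; log=[]
off=fitc(L); print("off",off.round(4))
q0=np.arctan2(-(L[-1][1]-off[1]),L[-1][0]-off[0]); print("q now",q0)
q=q0
off=off*.8; 
for q1 in(.3,.9,1.5,2.2):
    q=wind(L,q,q1,.12,.06,off,log); off=fitc(L[3:]); print(q,"off",off.round(4),np.array(log[-1]).round(3))
save(L,q,off,log); print(np.array(log)[:,:7].round(3))
E
```

```text
off [ 0.0031 -0.0012]
q now -0.09447608176914944
0.3 off [ 0.0032 -0.0015] [3.0000e-01 2.8200e-01 4.2770e+00 1.6580e+00 5.8240e+00 1.8692e+01
 2.3000e-02 5.8943e+01]
0.9 off [ 0.0032 -0.0015] [ 9.0000e-01  8.8700e-01  1.6720e+00 -2.2990e+00  6.0700e+00  2.0242e+01
  2.3000e-02  5.9046e+01]
1.5 off [ 0.0032 -0.0014] [ 1.5000e+00  1.4870e+00  2.0970e+00 -2.5110e+00  6.9270e+00  2.1783e+01
  2.3000e-02  5.9061e+01]
2.2 off [ 0.0032 -0.0014] [ 2.2000e+00  2.1820e+00  1.8310e+00 -4.4800e-01  6.1580e+00  2.3608e+01
  2.3000e-02  5.9115e+01]
[[ 2.6000e-02  1.5000e-02  2.7290e+00 -6.2300e-01  4.9050e+00  1.7825e+01
   2.2000e-02]
 [ 1.4600e-01  1.3600e-01  2.3130e+00 -1.6700e-01  5.3150e+00  1.8133e+01
   2.3000e-02]
 [ 2.6600e-01  2.5600e-01  3.2880e+00  8.8500e-01  5.1480e+00  1.8442e+01
   2.3000e-02]
 [ 3.0000e-01  2.8200e-01  4.2770e+00  1.6580e+00  5.8240e+00  1.8692e+01
   2.3000e-02]
 [ 4.2000e-01  4.0900e-01  2.6260e+00 -1.9230e+00  6.9960e+00  1.9008e+01
   2.3000e-02]
 [ 5.4000e-01  5.2900e-01  1.6880e+00 -2.4250e+00  5.9000e+00  1.9317e+01
   2.2000e-02]
 [ 6.6000e-01  6.4800e-01
[... 521 characters left out ...]
0  1.3670e+00  2.3620e+00 -5.3800e-01  6.8290e+00  2.1475e+01
   2.3000e-02]
 [ 1.5000e+00  1.4870e+00  2.0970e+00 -2.5110e+00  6.9270e+00  2.1783e+01
   2.3000e-02]
 [ 1.6200e+00  1.6060e+00  1.8210e+00 -2.0800e+00  6.7630e+00  2.2092e+01
   2.3000e-02]
 [ 1.7400e+00  1.7250e+00  2.1200e+00 -1.4500e+00  7.0810e+00  2.2400e+01
   2.3000e-02]
 [ 1.8600e+00  1.8450e+00  2.3010e+00 -2.2730e+00  6.4180e+00  2.2708e+01
   2.3000e-02]
 [ 1.9800e+00  1.9640e+00  1.7680e+00 -1.0750e+00  5.6380e+00  2.3017e+01
   2.3000e-02]
 [ 2.1000e+00  2.0830e+00  1.5730e+00 -1.1650e+00  6.8700e+00  2.3325e+01
   2.3000e-02]
 [ 2.2000e+00  2.1820e+00  1.8310e+00 -4.4800e-01  6.1580e+00  2.3608e+01
   2.3000e-02]]
```

```bash
python3 - <<'E'
from h import *
L,q,off,log=json.load(open("st.json")); off=np.array(off); n0=len(log)
for q1 in(3.0,3.8,4.6):
    q=wind(L,q,q1,.2,.08,off,log); off=fitc(L[3:])
n1=len(log)
def stop(log):
    t=np.array(log[n1:])[:,2]
    return len(t)>8 and t[-3:].mean()>np.median(t[:6])+1.3
q=wind(L,q,6.6,.1,.04,off,log,stop)
save(L,q,off,log); print(off.round(4)); print(np.array(log)[n0:][:,[0,1,2,3,4,5,6,7]].round(3).tolist().__str__().replace("],","],\n"))
E
```

```text
[ 0.0032 -0.0014]
[[2.4, 2.388, 0.815, 0.358, 7.772, 23.958, 0.023, 59.18],
 [2.6, 2.588, 0.928, 1.694, 7.683, 24.308, 0.022, 59.296],
 [2.8, 2.788, -0.097, 2.42, 8.739, 24.658, 0.023, 59.431],
 [3.0, 2.99, 1.394, 2.256, 8.706, 25.008, 0.023, 59.53],
 [3.2, 3.194, 0.758, 3.706, 9.875, 25.358, 0.023, 59.584],
 [3.4, 3.397, 1.093, 3.696, 10.758, 25.708, 0.023, 59.606],
 [3.6, 3.601, 1.248, 4.56, 8.846, 26.058, 0.023, 59.595],
 [3.8, 3.804, 0.271, 3.183, 9.9, 26.408, 0.023, 59.61],
 [4.0, 4.007, 1.092, 3.049, 8.17, 26.758, 0.023, 59.547],
 [4.2, 4.209, 0.413, 2.185, 8.782, 27.108, 0.023, 59.522],
 [4.4, 4.41, -0.852, 1.139, 8.105, 27.458, 0.023, 59.495],
 [4.6, 4.611, -0.141, 2.275, 7.281, 27.808, 0.022, 59.487],
 [4.7, 4.703, 2.971, 1.487, 9.181, 28.158, 0.023, 59.48],
 [4.8, 4.803, 2.503, 1.602, 8.651, 28.508, 0.023, 59.48],
 [4.9, 4.903, 4.005, 0.146, 8.229, 28.858, 0.023, 59.48],
 [5.0, 5.003, 3.125, 0.546, 8.153, 29.208, 0.023, 59.487],
 [5.1, 5.103, 3.416, -0.051, 8.13, 29.558, 0.023, 59.496],
 [5.2, 5.203, 3.502, -0.569, 8.279, 29.908, 0.023, 59.499],
 [5.3, 5.302, 2.697, -0.954, 8.062, 30.258, 0.023, 59.501],
 [5.4, 5.4, 3.466, -1.365, 8.893, 30.608, 0.023, 59.502],
 [5.5, 5.498, 3.335, -1.422, 8.469, 30.958, 0.023, 59.52],
 [5.6, 5.596, 3.426, -1.279, 8.136, 31.308, 0.023, 59.543],
 [5.7, 5.692, 4.684, -2.018, 8.724, 31.658, 0.022, 59.595],
 [5.8, 5.789, 5.709, -3.045, 10.077, 32.008, 0.022, 59.626]]
```

```bash
python3 - <<'E'
from h import *
L,q,off,log=json.load(open("st.json")); n0=len(log)
q=wind(L,q,6.05,.05,.02,off,log,lambda g:g[-1][2]>8)
save(L,q,off,log); print(np.array(log)[n0:][:,:6].round(3).tolist().__str__().replace("],","],\n"))
E
```

```text
[[5.85, 5.831, 6.964, -3.063, 8.931, 32.358],
 [5.9, 5.878, 5.85, -3.363, 9.654, 32.708],
 [5.95, 5.927, 7.24, -3.572, 9.982, 33.058],
 [6.0, 5.974, 7.168, -2.73, 9.834, 33.408],
 [6.05, 6.022, 7.259, -2.931, 9.644, 33.758]]
```

```bash
python3 - <<'E'
from h import *
L,q,off,log=json.load(open("st.json")); n0=len(log)
q=wind(L,q,6.25,.05,.02,off,log,lambda g:g[-1][2]>9.2)
save(L,q,off,log); print(np.array(log)[n0:][:,:6].round(3).tolist().__str__().replace("],","],\n"))
cs=cams.read_camera("scene"); a=cs["pixels"][200:300,215:325]; cv2.imwrite("pics/crop_scene3.png",cv2.resize(a,None,fx=5.4,fy=5.4,interpolation=cv2.INTER_CUBIC))
E
```

```text
[[6.1, 6.071, 8.394, -3.094, 10.422, 34.108],
 [6.15, 6.118, 8.727, -3.222, 9.101, 34.458],
 [6.2, 6.166, 7.957, -3.212, 9.357, 34.808],
 [6.25, 6.215, 9.048, -3.094, 9.588, 35.158]]
```

View pics/crop_scene3.png

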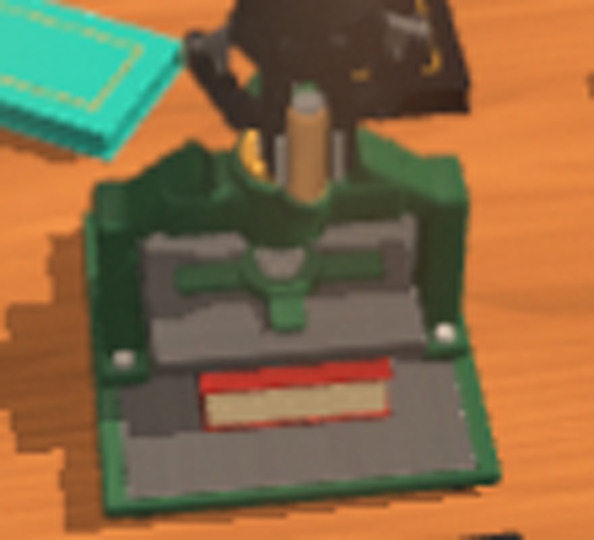

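The scene crop shows the book's back end, with its bottom edge from (207,430) to (390,415), its top edge from (204,392) to (388,379), and the platen's lower edge from (160,362) to (432,343). I'll compute the heights from these.

```bash
python3 - <<'E'
from h import *
cs=cams.read_camera("scene")
P=lambda u,v:[215+(u+.5)/5.4-.5,200+(v+.5)/5.4-.5]
def onx(p,x):  # vertical plane local x
    o,d=ray(cs,[p]); t=(x-(o-np.r_[C,0])@px)/(d[0]@px); w=o+d[0]*t; return loc(w)
for b,t in(((207,430),(204,392)),((390,415),(388,379))):
    lb=loc(onplane(cs,[P(*b)],.022)[0]); lt=onx(P(*t),lb[0]); print("book bottom",lb.round(4),"top",lt.round(4))
for p in((160,362),(432,343)): print("platen lower edge x=.065/.068",onx(P(*p),.065).round(4),onx(P(*p),.068).round(4))
for p in((120,497),(497,478)): pass
b=[loc(w) for w in onplane(cs,[P(108,495),P(497,462)],.022)]; print("base back corners (expect .13,+-.12)",np.round(b,4))
E
```

```text
book bottom [ 0.0789 -0.0556  0.022 ] top [ 0.0789 -0.0568  0.0562]
book bottom [0.0792 0.0567 0.022 ] top [0.0792 0.0544 0.0546]
platen lower edge x=.065/.068 [ 0.065  -0.0817  0.0705] [ 0.068  -0.0818  0.0737]
platen lower edge x=.065/.068 [0.065  0.083  0.0678] [0.068  0.0824 0.071 ]
base back corners (expect .13,+-.12) [[ 0.1234 -0.1183  0.022 ]
 [ 0.124   0.1152  0.022 ]]
```

```bash
python3 - <<'E'
from h import *
cs=cams.read_camera("scene"); a=cs["pixels"][250:284,240:300]; cv2.imwrite("pics/crop_scene4.png",cv2.resize(cv2.convertScaleAbs(a,alpha=1.5),None,fx=12,fy=12,interpolation=cv2.INTER_NEAREST))
for zp in (.0545,.0582):
  for y in(-.04,0,.04):
    pr=[proj(cs,W(x+.003,y,z))[0] for x,z in((.065,zp),(.065,zp+.014))]; print(zp,y,[((p-[240,250])*12+6).round() for p in pr])
E
```

```text
0.0545 -0.04 [array([213., 242.]), array([212., 206.])]
0.0545 0 [array([359., 230.]), array([360., 194.])]
0.0545 0.04 [array([505., 218.]), array([506., 182.])]
0.0582 -0.04 [array([213., 233.]), array([212., 197.])]
0.0582 0 [array([359., 221.]), array([360., 185.])]
0.0582 0.04 [array([505., 209.]), array([507., 173.])]
```

View pics/crop_scene4.png

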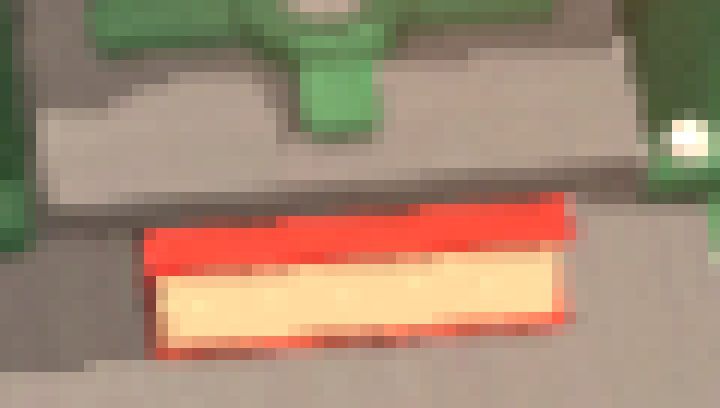

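The book is square and centred under the platen, and the platen is at or very near its top face. The force is rising at about 5–6 N/rad, which matches contact. I'll take one more step in the same mode as the free-running baseline (0.1 rad at 0.04 m/s, 3.35 N) to read the load directly.

```bash
python3 - <<'E'
from h import *
L,q,off,log=json.load(open("st.json")); n0=len(log)
q=wind(L,q,6.35,.1,.04,off,log)
s=[frc(robot.get_obs(),q)[0]]
for i in range(5): robot.hold(.05); s.append(frc(robot.get_obs(),q)[0])
save(L,q,off,log); print(np.array(log)[n0:][:,:6].round(3).tolist(),np.round(s,2))
g=np.array(log); m=(g[:,0]>5.62); 
k=np.polyfit(g[(g[:,0]>5.82)&(g[:,0]<6.26),1],g[(g[:,0]>5.82)&(g[:,0]<6.26),2],1); print("slope N/rad",k[0])
E
```

```text
[[6.35, 6.317, 8.098, -3.429, 9.018, 35.658]] [8.1  8.14 8.49 8.43 8.08 8.18]
slope N/rad 6.557029058508408
```

Every estimate of the added push-back lies between 3 and 4.9 N (about 60–100 N on the book), which is on target. I'll relax the tangential push, let go, lift clear, check and hand in.

```bash
python3 - <<'E'
from h import *
L,q,off,log=json.load(open("st.json"))
robot.movel(sl(q-.03,c=off),rate=.02); s=robot.get_obs(); print(frc(s,q).round(1),loc(s["eef_pos"]).round(4))
jaws.grip(.06); s=robot.get_obs(); print("open",s["width"],s["grasp_force"],s["force"].round(1))
robot.movel(sl(q-.03,.13,c=off),rate=.15)
robot.movel(W(-.1,.1,.40),rate=.3); robot.hold(.5)
s=robot.get_obs(); print(s["time"],s["force"].round(1))
cs=snap("scene","pics/scene5.png")
u,v=proj(cs,W(.06,0,.15))[0].astype(int)
E
```

```text
[ 1.3 -2.7  8.6] [ 0.0833 -0.004   0.2306]
open 0.059979436809051774 0.0 [-0.   0.8  1. ]
39.0083 [ 0.4  0.2 -0.2]
```

View pics/scene5.png

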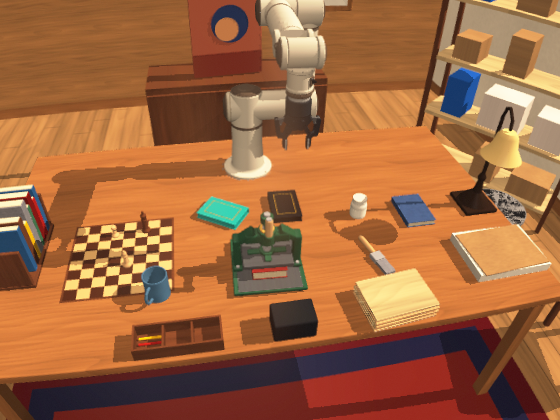

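The final view shows the gripper clear of the press at (295,130), the book square under the platen at (268,272), and the bystanders where they were.

```bash
python3 -c "
from h import *
print(finish_job())"
```

```text
the job is handed in; nothing more can be done
None
```

The job is handed in: the red book lies square and centred under the screw, nipped with an estimated 3 to 4.9 N of extra push-back at the sleeve (about 60 to 100 N on the book), the sleeve is released and nothing else on the desk was moved; no verdict was returned.

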